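# Switch on the ring light and touch its round key

## Task

Switch on the mirror's ring light: first push the toggle on the control bar fully over, away from the robot, and then touch the round key on the same bar lightly with the fingertips, without pressing hard. Draw the hand back a good hand's width from the key and leave the other two keys and everything standing around undisturbed; nothing is to be picked up.

Things in the scene. Friction and masses are not known exactly. Their poses are not given: they have to be found in the camera images.
- control_bar: The ring light's control bar: a flat black box fixed to the bench, 100 mm (x) by 330 mm (y) by 22 mm high, trimmed with aluminium at the foot. Origin at the centre of its underside; its x axis points away from the robot across the bar, y along it to the left, z up. The toggle stands on it at y = +125 mm; the three touch keys stand in one row at x = 0 and y = +35, -35 and -105 mm, in an order that changes.
- toggle (a joint): The toggle's angle in rad: near 0 (0 to 0.2) at the start, leaning about 0.5 rad towards the robot (-x of the bar); 1.0 is the stop, fully over, leaning 0.5 rad away from the robot (+x of the bar). It stays where it is left; about 1.5 to 2 N at its ball moves it.
- toggle_tip (a point): Centre of the toggle's aluminium ball, 26 mm in diameter, at the end of a rod 10 mm thick. It stands 45 mm from the toggle's hinge, whose axis runs along the bar's y, 44 mm above the bench over the middle of the bar's width. The ball's centre is about 84 mm above the bench at both ends of its swing and 89 mm in the middle. The toggle's housing, 70 mm (x) by 50 mm (y), reaches 47 mm above the bench, and a round boss on the hinge, 13 mm in radius, reaches 57 mm.
- round_top (a point): Centre of the top of the round key, a plain aluminium disc 36 mm in diameter, the only round one of the three keys; its top is 40 mm above the bench and 12 mm above its black 50 mm square frame. A soft spring carries it: it gives from about 1 N, goes 8 mm down and is fully down at about 11 N; it comes back by itself. A light touch is from 0.5 N to 15 N.
- round_key (a joint): How far the round key is pressed down, in m: 0 up, 0.008 fully down.
- bar_top (a point): Centre of the top of the bar-shaped key, aluminium, 44 mm (x of the bar) by 11 mm, same height and spring as the round key. Not to be touched.
- cross_top (a point): Centre of the top of the cross-shaped key, aluminium, 44 mm across with arms 12 mm wide, same height and spring. Not to be touched.
- bar_key (a joint): How far the bar-shaped key is pressed down, in m.
- cross_key (a joint): How far the cross-shaped key is pressed down, in m.
- comb: Loose bamboo comb lying flat, 150 by 42 by 6 mm, long along its x; origin on the bench under its middle.
- jar: Loose narrow aluminium jar with a closed screw lid, 41 mm in diameter, 94 mm tall, beyond the control bar; origin at the centre of its underside.
- bangle_post: Loose white ceramic bangle post, 140 mm tall, foot 90 mm in diameter, with three bangles on the foot, to the right of the control bar; origin at the centre of its underside.
- hairpin_box: Loose blue plastic hairpin box, 58 by 88 by 33 mm, on the robot's side of the control bar; origin at the centre of its underside.
- perfume: Loose amber glass bottle, 34 by 50 by 91 mm tall with its black cap, to the left of the control bar; origin at the centre of its underside.
- dish: Loose small white ceramic bowl, 80 mm in diameter, 28 mm tall, beyond the control bar; origin at the centre of its underside.

How it is judged:
By the outcome, as a careful person would: the job done as asked, in the order asked, and still so for the second after the job is handed in, with the robot touching nothing.
It also fails if it takes over 40 s, if anything falls off the work surface, if the arm or the gripper's body presses on something with over 40 N, if the wrist force passes 120 N, or if a joint passes its speed limit or range.

## Robot

A 6-joint arm with a two-finger parallel gripper is mounted at the origin on the work surface. World frame = base frame: x ahead of the robot, y to its left, z up, the work surface at z = 0. Lengths are in m, angles in rad, forces in N, time in s.
With the tool pointing down it reaches from about 0.25 to 0.725 m from the base axis. Payload 4 kg.
Tool frame: the origin (TCP) lies at the very end of the fingers, on their centre line; the grasp point (between the pads) lies 19 mm behind it; z points along the fingers, y is the line along which they close (so a half turn about z gives the same grasp; the last joint's range is limited). The gripper opens to 85 mm and grips with 20 to 120 N. Pads are 22 mm wide; open, the fingers measure 114 mm over their backs; the gripper's body (76 mm by 85 mm) begins 54 mm behind the grasp point. The pads swing forward as they close: fully open they stand 13 mm farther back than shut.
Start: joints at [-1.298, 0.241, 0.005, 1.335, 0, 1.571], TCP at [0.135, -0.482, 0.231] pointing down, gripper open.
Joint ranges: [-2.72, 2.72], [-1.05, 1.87], [-1.09, 1.28], [-1.99, 2.15], [-1.42, 1.44], [-3.14, 3.14]. Speed limits (rad/s): [2.79, 2.79, 3.14, 3.14, 3.14, 3.14].

## Interface

Orientations are given as a unit quaternion [x, y, z, w].
In Python, from workcell import bot, vision, workorder gives the robot as it stands.
- The arm moves only by the shell command python3 -m creep 'ROWS' [OPENING]. ROWS is JSON, a list of rows, each a list of 2 entries, a list of its own where there are three numbers: the shift along the tool's x, y, z in mm, then the turn, a rotation vector about the tool's x, y, z in rad. In form: [[[dx, dy, dz], [wx, wy, wz]], ...]. A call has 1 to 12 rows; each row shifts and turns the commanded pose from where the row before left it, along the tool's axes as they then stand; what a row does not reach is not made up. A row lasts 1/8 s, in which the tool goes at most 62.5 mm and 10.7 degrees, less where a joint would pass 70% of its speed; a pose out of reach is approached as far as the arm can. A call is refused whole if a number of a shift passes 62.5 or a number of a turn 0.188, either way. A call with a gripper value outside its range is refused whole. OPENING is the finger opening in mm, from 0 to 85.4, set as the call begins (- or left out, the last holds). The fingers move at their own pace and stop on an object; the grip force is fixed at half the most. Time passes only in rows, so rows that do not move let the fingers close. It gives the time, the measured TCP pose, the force, the opening and the grip force at its end, in the units of the state.
- bot.get_obs(): the state, without advancing time (a new reading comes with each control period).
- vision.camera(name): name is "scene" or "top" or "wrist"; returns a dict with "image" (480x640x3 uint8, blue, green, red), "z_map" (480x640 float32, m along the optical axis (not along the pixel's ray), 0 where there is no reading), "K" (3x3 intrinsics, pixels), "rvec" (rotation vector, rad) and "tvec" (3), from world to camera coordinates, as OpenCV has them; the wrist camera has in their place "tool_from_camera" (4x4, takes a point from camera to tool coordinates, whose origin is the TCP and whose axes are the flange's). Camera axes: x right, y down, z forward; pixel columns grow to the right and rows downward; lengths in m; the calibration is good to about 2 mm. The wrist camera is an equidistant fisheye: a pixel r from the principal point sees the ray r / f radians off the axis. A picture is of the moment at which its call begins: read the wrist's pose just before it.
- workorder.job_done(): hands the job in; it is judged then, once.
Trained networks look in a picture, given as the dict that the camera call returned (one of the last four; its "shot" number tells which), for a name from the list of things; names that differ only in an ending like _2 or _b are one class to them, and where a whole thing is asked for, a point or a joint stands for the part that bears it (a point fixed in the world has none). Each returns a list of dicts, best first, with "score" (0 to 1); they miss things now and then, are a little off and sometimes report something else, mostly with a low value. They report only what shows in the picture. A call takes as long as a camera call.
- vision.spot_in(picture, query): "position" ([column, row] in pixels, amid what is visible of it).
- vision.place_of(picture, query): "position" ([column, row] in pixels: a listed point, or the origin of a listed thing).
The state is a dict: "clock": time; "joint_pos": joint angles; "joint_vel": joint speeds; "tau": joint torques, N m; "eef_pos": TCP position; "tool_rot": TCP orientation; "ft_force": force on the tool from outside, world axes, zero at the start; "ft_torque": the same for the moment, N m; "grip_width": finger opening in m; "grasp_force": force on a finger pad.
Only numpy, scipy, OpenCV 4.12 (cv2) and the standard library are available. Lean on these libraries where they do the work, as an engineer would, in place of code of your own. Each camera call takes 0.05 s, during which the arm holds its last target. There are 200 camera calls.

## Working session

There is one attempt and no reset: what is moved stays moved. The work goes in short steps, Python scripts to look and compute and a shell command to move; the robot and the scene stay as the last step left them, time stands still between calls to the robot, and variables do not carry over. Pictures are saved under pics/ and viewed, at most 10 in all, crops included, and the job is handed in when it is done.

```bash
mkdir -p pics; cat > h.py <<'E'
import numpy as np, cv2
from workcell import bot, vision, workorder
from scipy.spatial.transform import Rotation as R
def world(p,uv,z=None):
    """pixel -> world by depth, or by intersecting plane of height z"""
    M=cv2.Rodrigues(np.array(p["rvec"],float))[0]; t=np.array(p["tvec"],float).ravel()
    u,v=uv; d=np.linalg.inv(p["K"])@[u,v,1]
    C=-M.T@t; D=M.T@d
    s=(z-C[2])/D[2] if z is not None else float(p["z_map"][int(round(v)),int(round(u))])
    return C+s*D
E
python3 - <<'E'
from h import *
o=bot.get_obs(); print(o["clock"],o["eef_pos"],R.from_quat(o["tool_rot"]).as_matrix().round(2).tolist(),o["grip_width"])
H=dict(toggle_tip=.085,round_top=.04,bar_top=.04,cross_top=.04,control_bar=0,jar=0,bangle_post=0,hairpin_box=0,perfume=0,dish=0,comb=0)
for c in("top","scene"):
    p=vision.camera(c); im=p["image"].copy()
    for n,z in H.items():
        for r in vision.place_of(p,n)[:2]:
            uv=r["position"]; print(c,n,round(r["score"],2),np.round(uv),world(p,uv,z).round(3))
            cv2.circle(im,tuple(int(a) for a in uv),3,(0,0,255),-1); cv2.putText(im,n[:6],tuple(int(a)+4 for a in uv),0,.4,(0,255,0),1)
    cv2.imwrite(f"pics/{c}1.png",im)
E
```

```text
0.0 [ 0.13453616 -0.4808962   0.23039954] [[0.96, 0.27, -0.0], [0.27, -0.96, 0.0], [0.0, -0.0, -1.0]] 0.08548635968393063
top round_top 0.76 [424. 269.] [ 0.53  -0.169  0.04 ]
top bar_top 0.61 [346. 248.] [ 0.564 -0.041  0.04 ]
top cross_top 0.86 [386. 258.] [ 0.548 -0.108  0.04 ]
top control_bar 0.6 [364. 259.] [ 0.553 -0.074  0.   ]
top control_bar 0.37 [424. 273.] [ 0.527 -0.176  0.   ]
top jar 0.89 [368. 189.] [ 0.679 -0.08   0.   ]
top bangle_post 0.68 [506. 273.] [ 0.528 -0.318  0.   ]
top hairpin_box 0.84 [405. 342.] [ 0.409 -0.142  0.   ]
top perfume 0.9 [244. 187.] [0.681 0.142 0.   ]
top perfume 0.61 [288. 245.] [0.576 0.061 0.   ]
top dish 0.67 [449. 212.] [ 0.636 -0.223  0.   ]
top comb 0.88 [317. 322.] [0.443 0.008 0.   ]
scene toggle_tip 0.8 [349. 245.] [0.568 0.057 0.085]
scene round_top 0.67 [226. 232.] [ 0.537 -0.174  0.04 ]
scene cross_top 0.65 [260. 242.] [ 0.55  -0.105  0.04 ]
scene cross_top 0.56 [164. 236.] [ 0.563 -0.283  0.04 ]
scene control_bar 0.79 [279. 261.] [ 0.557 -0.071  0.   ]
scene jar 0.78 [260. 318.] [ 0.682 -0.078  0.   ]
scene bangle_post 0.73 [161. 234.] [ 0.528 -0.313  0.   ]
scene bangle_post 0.29 [391. 335.] [0.678 0.146 0.   ]
scene hairpin_box 0.56 [260. 199.] [ 0.405 -0.144  0.   ]
scene perfume 0.57 [388. 335.] [0.68 0.14 0.  ]
scene perfume 0.32 [226. 230.] [ 0.498 -0.191 -0.   ]
scene dish 0.9 [189. 288.] [ 0.642 -0.217  0.   ]
scene dish 0.38 [163. 232.] [ 0.522 -0.311  0.   ]
scene comb 0.97 [332. 220.] [ 0.44   0.012 -0.   ]
```

View pics/top1.png

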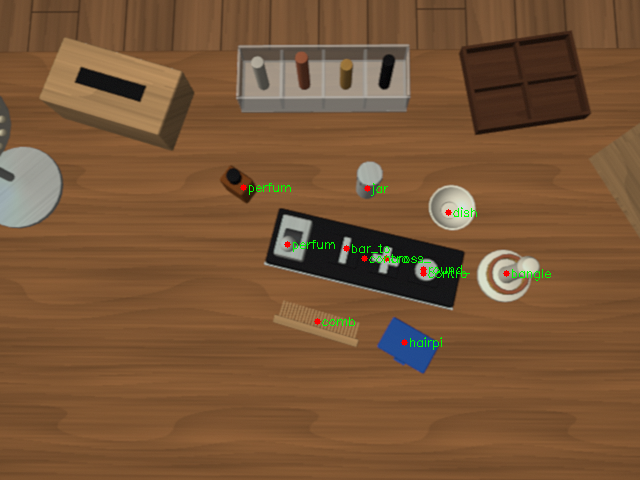

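View pics/scene1.png

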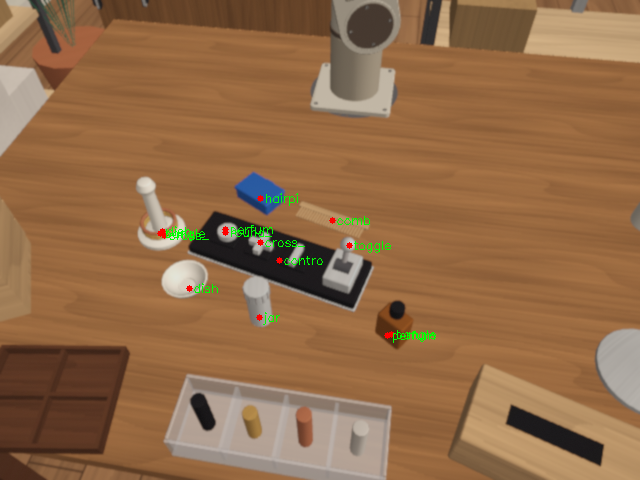

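The top view shows the bar at yaw ≈ -0.23 rad: the toggle at (288,242), leaning towards the robot, the bar key at (346,248), the cross at (386,258) and the round key at (426,269). The scene view agrees. I'll shut the fingers, turn the tool to the bar's axes, and move above the robot side of the toggle.

```bash
python3 -m creep '[[[0,0,0],[0,0,0.168]],[[0,0,0],[0,0,0.168]],[[0,0,0],[0,0,0.168]]]' 0; python3 -m creep '[[[20,-51,0],[0,0,0]],[[20,-51,0],[0,0,0]],[[20,-51,0],[0,0,0]],[[20,-51,0],[0,0,0]],[[20,-51,0],[0,0,0]],[[20,-51,0],[0,0,0]],[[20,-51,0],[0,0,0]],[[20,-51,0],[0,0,0]],[[20,-51,0],[0,0,0]],[[20,-51,0],[0,0,0]],[[20,-51,0],[0,0,0]],[[20,-51,0],[0,0,0]]]'
python3 -m creep '[[[0,0,0],[0,0,0]],[[0,0,0],[0,0,0]]]'
cat >> h.py <<'E'
def wpt(p,o,uv,z):
    """wrist fisheye pixel -> world on plane z"""
    K=p["K"]; a=np.array([(uv[0]-K[0][2])/K[0][0],(uv[1]-K[1][2])/K[1][1]]); th=np.hypot(*a)
    d=np.r_[np.sin(th)*a/max(th,1e-9),np.cos(th)]
    T=np.array(p["tool_from_camera"]); Rt=R.from_quat(o["tool_rot"]).as_matrix()
    C=o["eef_pos"]+Rt@T[:3,3]; D=Rt@T[:3,:3]@d
    return C+(z-C[2])/D[2]*D
def state():
    o=bot.get_obs(); print(round(o["clock"],2),np.round(o["eef_pos"],4),R.from_quat(o["tool_rot"]).as_matrix()[:,0].round(3),np.round(o["ft_force"],2),round(o["grip_width"],4)); return o
E
python3 - <<'E'
from h import *
o=state()
p=vision.camera("wrist"); im=p["image"].copy()
for n,z in dict(toggle_tip=.084,round_top=.04,bar_top=.04,cross_top=.04,control_bar=0).items():
    for r in vision.place_of(p,n)[:2]:
        uv=r["position"]; print(n,round(r["score"],2),np.round(uv),wpt(p,o,uv,z).round(4)); cv2.circle(im,tuple(int(a) for a in uv),3,(0,0,255),-1)
cv2.imwrite("pics/w1.png",im)
# top/scene depth: key tops and ball by height
for c in("top","scene"):
    q=vision.camera(c); 
    v,u=np.mgrid[0:480,0:640]; zz=q["z_map"]; M=cv2.Rodrigues(np.array(q["rvec"],float))[0]; t=np.array(q["tvec"],float).reshape(3,1)
    P=(M.T@((np.linalg.inv(q["K"])@np.stack([u.ravel(),v.ravel(),np.ones(u.size)]))*zz.ravel()-t)).T
    P=P[zz.ravel()>0]; a=-.23; ex=np.array([np.cos(a),np.sin(a)]); ey=np.array([-ex[1],ex[0]])
    for n,(x,y) in dict(rnd=(.5335,-.171),cross=(.549,-.107),bar=(.564,-.041)).items():
        s=P[(np.hypot(P[:,0]-x,P[:,1]-y)<.03)&(P[:,2]>.034)&(P[:,2]<.046)]
        print(c,n,len(s),s.mean(0).round(4), ((s.min(0)+s.max(0))/2).round(4))
    s=P[(np.hypot(P[:,0]-.575,P[:,1]-.053)<.05)&(P[:,2]>.075)&(P[:,2]<.11)]; print(c,"ball",len(s),s.mean(0).round(4) if len(s) else "",s.max(0).round(4) if len(s) else "")
E
```

```text
clock: 1.58
eef_pos: [0.1347, -0.4815, 0.2313]
tool_rot: [0.993, -0.118, -0.0, -0.0]
ft_force: [-0.7, 0.5, 0.7]
grip_width: 0.032
grasp_force: 0.0
clock: 3.08
eef_pos: [0.4875, -0.0293, 0.2363]
tool_rot: [0.998, -0.053, 0.001, -0.038]
ft_force: [0.2, 1.3, 0.4]
grip_width: 0.0002
grasp_force: 0.0
clock: 3.32
eef_pos: [0.4862, -0.0303, 0.236]
tool_rot: [0.998, -0.054, 0.001, -0.038]
ft_force: [-0.3, -0.1, -0.1]
grip_width: 0.0002
grasp_force: 0.0
3.33 [ 0.4862 -0.0303  0.236 ] [ 0.994 -0.108 -0.002] [-0.33 -0.07 -0.09] 0.0002
toggle_tip 0.61 [222. 131.] [0.5697 0.0511 0.084 ]
round_top 0.92 [485. 147.] [ 0.5336 -0.1786  0.04  ]
bar_top 0.68 [363.   8.] [ 0.6689 -0.0759  0.04  ]
bar_top 0.55 [336. 123.] [ 0.5644 -0.0401  0.04  ]
cross_top 0.86 [408. 138.] [ 0.5453 -0.1037  0.04  ]
control_bar 0.74 [369. 126.] [ 0.5581 -0.0717  0.    ]<stdin>:16: RuntimeWarning: Mean of empty slice.
  ret = um.true_divide(
Traceback (most recent call last):
ValueError: zero-size array to reduction operation minimum which has no identity
```

```bash
python3 - <<'E'
from h import *
o=state(); print(np.round(o["joint_pos"],3), R.from_quat(o["tool_rot"]).as_matrix().round(3).tolist())
for c in("top","scene"):
    q=vision.camera(c)
    v,u=np.mgrid[0:480,0:640]; zz=q["z_map"]; M=cv2.Rodrigues(np.array(q["rvec"],float))[0]; t=np.array(q["tvec"],float).reshape(3,1)
    P=(M.T@((np.linalg.inv(q["K"])@np.stack([u.ravel(),v.ravel(),np.ones(u.size)]))*zz.ravel()-t)).T
    P=P[zz.ravel()>0]
    for n,(x,y,r,a,b) in dict(rnd=(.5335,-.171,.03,.034,.046),cross=(.549,-.107,.03,.034,.046),bar=(.564,-.041,.03,.034,.046),ball=(.575,.053,.05,.075,.11)).items():
        s=P[(np.hypot(P[:,0]-x,P[:,1]-y)<r)&(P[:,2]>a)&(P[:,2]<b)]
        if len(s): print(c,n,len(s),s.mean(0).round(4), ((s.min(0)+s.max(0))/2).round(4),s.max(0).round(4))
E
```

```text
3.67 [ 0.4865 -0.0305  0.2365] [ 0.994 -0.109 -0.001] [-0.47 -0.22  1.18] 0.0002
[-0.11   0.214 -0.019  1.34   0.076  3.141] [[0.994, -0.108, 0.007], [-0.109, -0.991, 0.076], [-0.001, -0.076, -0.997]]
top ball 203 [0.5632 0.0537 0.0924] [0.5643 0.054  0.0898] [0.5768 0.066  0.0985]
scene rnd 258 [ 0.5344 -0.173   0.0399] [ 0.5332 -0.1738  0.0391] [ 0.5511 -0.1558  0.044 ]
scene cross 266 [ 0.5501 -0.105   0.0397] [ 0.548  -0.1057  0.0388] [ 0.5718 -0.0839  0.0433]
scene bar 145 [ 0.5663 -0.0375  0.0395] [ 0.5636 -0.0379  0.0387] [ 0.5866 -0.0284  0.0433]
scene ball 184 [0.5723 0.0544 0.0914] [0.57   0.0541 0.0871] [0.5806 0.0663 0.0991]
```

View pics/w1.png

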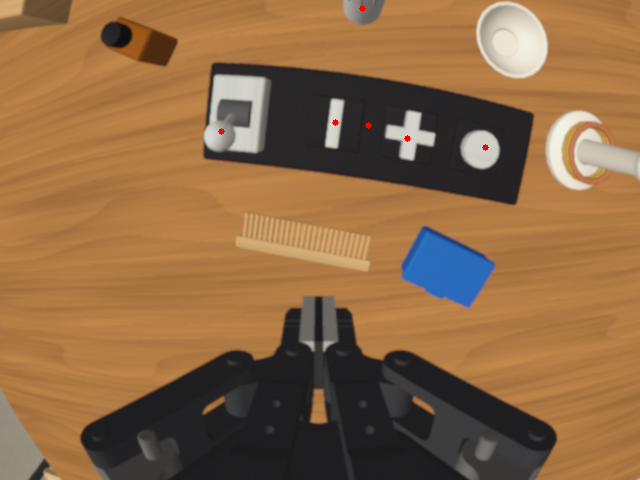

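The wrist joint hit its limit (3.14), so the turn wasn't completed. The wrist view shows the ball at (222,131), the bar key at (336,123), the cross at (408,138) and the round key at (483,148). I'll level the tool and turn it about 84° the other way, so that tool y lies along bar x.

```bash
python3 -m creep '[[[0,0,0],[-0.076,0,0]],[[0,0,0],[0,0,-0.182]],[[0,0,0],[0,0,-0.182]],[[0,0,0],[0,0,-0.182]],[[0,0,0],[0,0,-0.182]],[[0,0,0],[0,0,-0.182]],[[0,0,0],[0,0,-0.182]],[[0,0,0],[0,0,-0.182]],[[0,0,0],[0,0,-0.182]],[[0,0,0],[0,0,0]]]' 0
cat >> h.py <<'E'
ey=np.array([.216,.976,0]); ex=np.array([.976,-.216,0]); C=np.array([.5556,-.0716,0])
def rel(o):
    d=o["eef_pos"]-C; print("TCP in bar mm",np.round(1000*np.array([d@ex,d@ey,d[2]]),1)); print(R.from_quat(o["tool_rot"]).as_matrix().round(3).tolist())
E
python3 - <<'E'
from h import *
o=state(); rel(o); p=vision.camera("wrist"); print(np.array(p["tool_from_camera"]).round(3).tolist(),o["joint_pos"][5])
E
```

```text
clock: 5.03
eef_pos: [0.4856, -0.0422, 0.2363]
tool_rot: [0.777, 0.63, 0.003, -0.004]
ft_force: [0.2, 0.0, -0.4]
grip_width: -0.0003
grasp_force: 0.0
5.03 [ 0.4856 -0.0422  0.2363] [0.207 0.978 0.01 ] [ 0.21  0.04 -0.39] -0.0003
TCP in bar mm [-74.7  13.6 236.3]
[[0.207, 0.978, -0.0], [0.978, -0.207, 0.01], [0.01, -0.002, -1.0]]
[[-0.0, -0.947, -0.321, 0.082], [1.0, -0.0, 0.0, 0.0], [-0.0, -0.321, 0.947, -0.143], [0.0, 0.0, 0.0, 1.0]] 1.686762741099007
```

```bash
python3 -m creep '[[[56,0,0],[0,0,0]],[[55,0,0],[0,0,0]],[[0,0,55],[0,-0.01,0]],[[0,0,55],[0,0,0]],[[0,0,54],[0,0,0]],[[0,0,0],[0,0,0]],[[0,0,0],[0,0,0]]]'
python3 - <<'E'
from h import *
o=state(); rel(o); p=vision.camera("scene"); print([(r["score"],world(p,r["position"],.084).round(4)) for r in vision.place_of(p,"toggle_tip")])
cv2.imwrite("pics/s2.png",cv2.resize(p["image"][150:330,220:460],(800,600)))
E
```

```text
clock: 5.95
eef_pos: [0.5096, 0.0672, 0.0751]
tool_rot: [0.777, 0.63, 0.0, -0.0]
ft_force: [-0.7, 0.8, 0.5]
grip_width: -0.0
grasp_force: 0.0
5.95 [0.5096 0.0672 0.0751] [0.206 0.979 0.001] [-0.75  0.8   0.51] -0.0
TCP in bar mm [-74.9 125.5  75.1]
[[0.206, 0.979, -0.0], [0.979, -0.206, 0.001], [0.001, -0.0, -1.0]]
[(0.57, array([0.5594, 0.0542, 0.084 ]))]
```

View pics/s2.png

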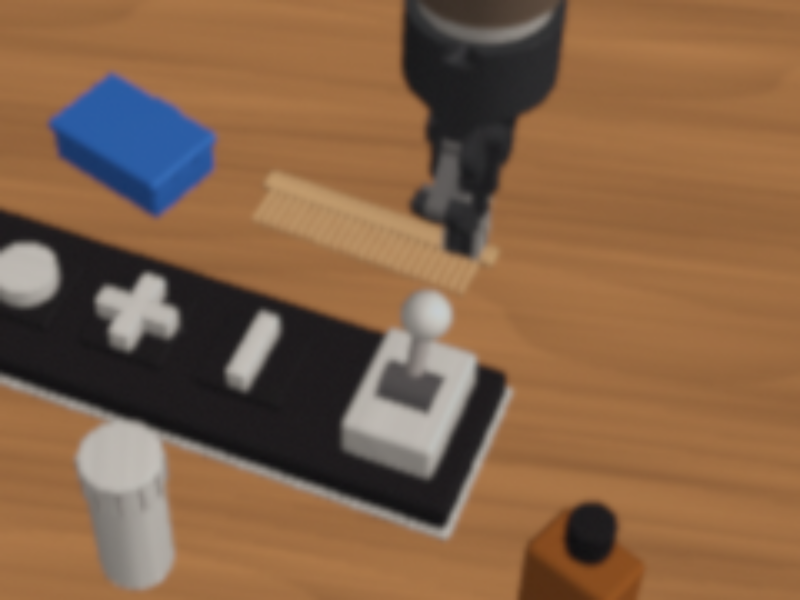

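The fingertips stand clear behind the ball, in line with it, with the ball at about (427,315) and the tips at (465,250) in the crop. Now I'll push.

```bash
python3 -m creep '[[[0,8,3],[0,0,0]],[[0,10,0],[0,0,0]],[[0,8,0],[0,0,0]],[[0,8,0],[0,0,0]],[[0,8,0],[0,0,0]],[[0,8,0],[0,0,0]],[[0,7,0],[0,0,0]],[[0,5,0],[0,0,0]]]'
python3 -m creep '[[[0,2,0],[0,0,0]],[[0,2,0],[0,0,0]]]'
python3 -m creep '[[[0,2,0],[0,0,0]],[[0,0,0],[0,0,0]]]'
python3 -c "
from h import *
rel(state())"
```

```text
clock: 7.05
eef_pos: [0.5695, 0.0542, 0.0702]
tool_rot: [0.776, 0.63, -0.001, -0.001]
ft_force: [-0.7, -0.7, 1.8]
grip_width: -0.0002
grasp_force: 0.8
clock: 7.3
eef_pos: [0.5728, 0.0535, 0.0701]
tool_rot: [0.776, 0.63, -0.001, -0.001]
ft_force: [-1.9, 0.7, 0.9]
grip_width: -0.0003
grasp_force: 0.7
clock: 7.55
eef_pos: [0.5748, 0.053, 0.0701]
tool_rot: [0.776, 0.63, -0.001, -0.001]
ft_force: [-0.6, -0.6, -0.2]
grip_width: 0.0003
grasp_force: 0.3
7.55 [0.5748 0.053  0.0701] [ 0.205  0.979 -0.001] [-0.64 -0.57 -0.19] 0.0003
TCP in bar mm [ -8.2 125.8  70.1]
[[0.205, 0.979, -0.002], [0.979, -0.205, -0.0], [-0.001, -0.002, -1.0]]
```

```bash
python3 -m creep '[[[0,2,0],[0,0,0]],[[0,0,0],[0,0,0]]]'
python3 -m creep '[[[0,2,0],[0,0,0]],[[0,0,0],[0,0,0]]]'
python3 -m creep '[[[0,1.5,0],[0,0,0]],[[0,0,0],[0,0,0]]]'
python3 - <<'E'
from h import *
o=state(); rel(o)
for c in("scene","top","wrist"):
  p=vision.camera(c)
  for r in vision.place_of(p,"toggle_tip")[:1]:
    w=(wpt(p,o,r["position"],.084) if c=="wrist" else world(p,r["position"],.084)); print(c,r["score"],((w-C)@ex).round(4))
E
```

```text
clock: 7.8
eef_pos: [0.5766, 0.0526, 0.07]
tool_rot: [0.776, 0.63, -0.001, -0.001]
ft_force: [-0.6, -0.7, -0.1]
grip_width: 0.0
grasp_force: 0.5
clock: 8.05
eef_pos: [0.5786, 0.0523, 0.07]
tool_rot: [0.776, 0.63, -0.001, -0.001]
ft_force: [-1.0, -0.0, -1.4]
grip_width: -0.0001
grasp_force: 0.6
clock: 8.3
eef_pos: [0.5802, 0.0521, 0.0702]
tool_rot: [0.776, 0.63, -0.001, -0.001]
ft_force: [-0.4, 0.7, -0.7]
grip_width: 0.0002
grasp_force: 0.7
8.3 [0.5802 0.0521 0.0702] [ 0.205  0.979 -0.   ] [-0.41  0.75 -0.7 ] 0.0002
TCP in bar mm [ -2.8 126.   70.2]
[[0.205, 0.979, -0.002], [0.979, -0.205, 0.0], [-0.0, -0.002, -1.0]]
scene 0.53 0.0262
top 0.52 0.0967
wrist 0.58 0.0253
```

```bash
for i in 1; do python3 -m creep '[[[0,1.5,0],[0,0,0]],[[0,0,0],[0,0,0]]]'
python3 -m creep '[[[0,1.5,0],[0,0,0]],[[0,0,0],[0,0,0]]]' ; done | grep -E "eef|ft_f"
python3 - <<'E'
from h import *
o=state(); rel(o); p=vision.camera("scene"); cv2.imwrite("pics/s3.png",cv2.resize(p["image"][180:320,300:440],(600,600),interpolation=cv2.INTER_CUBIC))
E
```

```text
eef_pos: [0.5808, 0.0519, 0.0701]
ft_force: [-5.1, 1.4, 0.9]
eef_pos: [0.5809, 0.0518, 0.07]
ft_force: [-8.2, 2.3, 3.2]
9.1 [0.5809 0.0518 0.07  ] [ 0.205  0.979 -0.   ] [-8.23  2.28  3.15] 0.0002
TCP in bar mm [ -2.  125.9  70. ]
[[0.205, 0.979, -0.007], [0.979, -0.205, 0.001], [-0.0, -0.007, -1.0]]
```

View pics/s3.png

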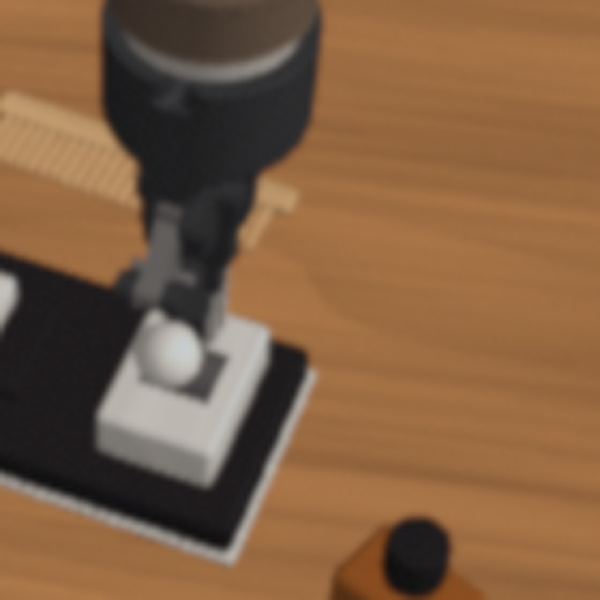

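The toggle is at its stop: 8.5 N with no further movement, and the ball at (170,352) leans away from the robot. I'll draw back, rise and go above the round key.

```bash
python3 -m creep '[[[0,-15,0],[0,0,0]],[[0,-20,0],[0,0,0]],[[0,0,-40],[0,0,0]],[[0,0,-40],[0,0,0]],[[-46,7,0],[0,0,0]],[[-46,7,0],[0,0,0]],[[-46,7,0],[0,0,0]],[[-46,7,0],[0,0,0]],[[-46,9,0],[0,0,0]],[[0,0,0],[0,0,0]],[[0,0,0],[0,0,0]]]' | grep -E "clock|eef|ft_f"
python3 - <<'E'
from h import *
o=state(); rel(o)
for c in("wrist","scene","top"):
  p=vision.camera(c)
  for n,z in dict(round_top=.04,toggle_tip=.084).items():
   for r in vision.place_of(p,n)[:2]:
    w=(wpt(p,o,r["position"],z) if c=="wrist" else world(p,r["position"],z)); print(c,n,round(r["score"],2),w.round(4),(1000*np.array([(w-C)@ex,(w-C)@ey])).round(1))
  if c=="wrist": cv2.imwrite("pics/w4.png",p["image"])
E
```

```text
clock: 10.52
eef_pos: [0.5387, -0.1745, 0.1506]
ft_force: [0.4, 0.2, 1.1]
10.53 [ 0.5387 -0.1745  0.1506] [ 0.206  0.979 -0.   ] [0.38 0.18 1.12] -0.0001
TCP in bar mm [   5.7 -104.1  150.6]
[[0.206, 0.979, -0.001], [0.979, -0.206, -0.0], [-0.0, -0.001, -1.0]]
wrist round_top 0.97 [ 0.5323 -0.1742  0.04  ] [  -0.5 -105.2]
wrist toggle_tip 0.71 [ 0.6154 -0.188   0.084 ] [  83.5 -100.7]
wrist toggle_tip 0.45 [ 0.4753 -0.0222  0.084 ] [-89.   30.9]
scene round_top 0.77 [ 0.5304 -0.1755  0.04  ] [  -2.1 -106.8]
scene toggle_tip 0.59 [0.6022 0.0449 0.084 ] [ 20.3 123.8]
scene toggle_tip 0.43 [ 0.5829 -0.0994  0.084 ] [ 32.7 -21.2]
top round_top 0.6 [ 0.5251 -0.1705  0.04  ] [  -8.4 -103.2]
top toggle_tip 0.49 [0.6017 0.046  0.084 ] [ 19.6 124.7]
```

View pics/w4.png

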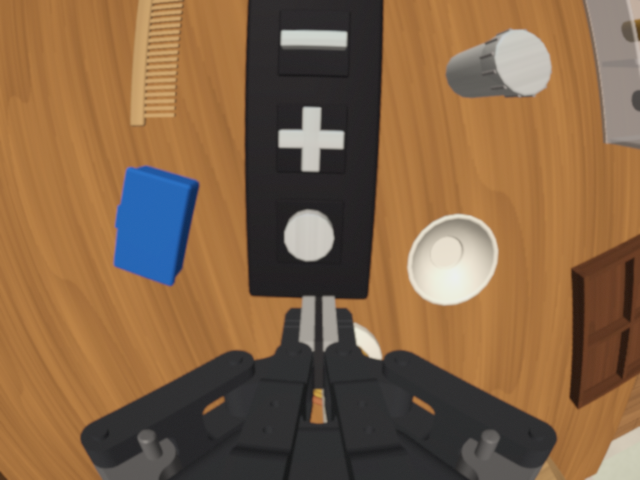

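The toggle stays fully over: the ball is at +20 mm in both fixed cameras. The wrist view shows the round key at (309,235), about 6 mm nearer the robot than the TCP. I'll correct for that and go down.

```bash
python3 -m creep '[[[-1,-7,30],[0,0,0]],[[0,0,35],[0,0,0]],[[0,0,25],[0,0,0]],[[0,0,10],[0,0,0]],[[0,0,0],[0,0,0]],[[0,0,0],[0,0,0]]]' | grep -E "clock|eef|ft_f"
python3 - <<'E'
from h import *
o=state(); rel(o)
p=vision.camera("scene"); cv2.imwrite("pics/s5.png",cv2.resize(p["image"][160:300,130:310],(770,600),interpolation=cv2.INTER_CUBIC))
E
```

```text
clock: 11.72
eef_pos: [0.5317, -0.174, 0.0515]
ft_force: [-0.2, 0.3, -0.1]
11.72 [ 0.5317 -0.174   0.0515] [ 0.205  0.979 -0.001] [-0.16  0.28 -0.1 ] 0.0001
TCP in bar mm [  -1.2 -105.1   51.5]
[[0.205, 0.979, -0.0], [0.979, -0.205, -0.001], [-0.001, -0.0, -1.0]]
```

View pics/s5.png

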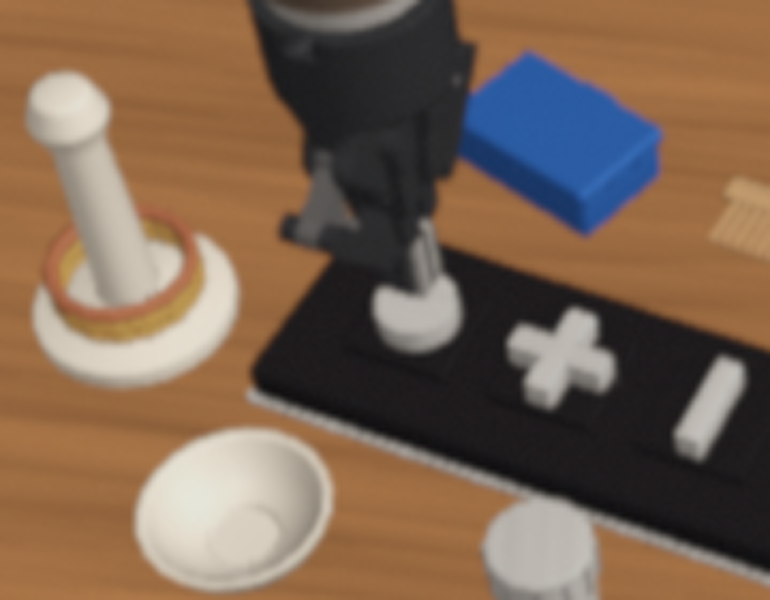

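The tips hang about 11 mm above the disc at (420,300), clear of the post and the cross. I'll lower in small steps.

```bash
python3 -m creep '[[[0,0,6],[0,0,0]],[[0,0,4],[0,0,0]],[[0,0,0],[0,0,0]],[[0,0,0],[0,0,0]]]' | grep -E "clock|eef|ft_f"
python3 -m creep '[[[0,0,2],[0,0,0]],[[0,0,0],[0,0,0]],[[0,0,0],[0,0,0]]]' | grep -E "clock|eef|ft_f"
python3 -m creep '[[[0,0,1.5],[0,0,0]],[[0,0,0],[0,0,0]],[[0,0,0],[0,0,0]]]' | grep -E "clock|eef|ft_f"
```

```text
clock: 12.28
eef_pos: [0.5306, -0.1736, 0.0402]
ft_force: [-0.3, -1.0, 0.4]
clock: 12.65
eef_pos: [0.5307, -0.1737, 0.0385]
ft_force: [-0.8, -0.1, 3.2]
clock: 13.02
eef_pos: [0.5308, -0.1737, 0.037]
ft_force: [-1.6, -0.2, 4.6]
```

That is a clear, light touch: 4.6 N with the key 3 mm down. Now I'll draw back.

```bash
python3 -m creep '[[[0,0,-10],[0,0,0]],[[0,0,-35],[0,0,0]],[[0,0,-45],[0,0,0]],[[0,0,-45],[0,0,0]],[[0,0,-45],[0,0,0]],[[0,0,0],[0,0,0]],[[0,0,0],[0,0,0]],[[0,0,0],[0,0,0]]]' | grep -E "clock|eef|ft_f"
python3 - <<'E'
from h import *
o=state(); p=vision.camera("scene"); cv2.imwrite("pics/s6.png",p["image"])
print([(round(r["score"],2),(1000*(world(p,r["position"],.084)-C)@ex).round(1)) for r in vision.place_of(p,"toggle_tip")[:1]])
E
```

```text
clock: 14.02
eef_pos: [0.5301, -0.1734, 0.2149]
ft_force: [0.8, -0.4, -0.9]
14.03 [ 0.5301 -0.1734  0.2149] [0.205 0.979 0.   ] [ 0.83 -0.43 -0.95] -0.0001
[(0.5, np.float64(23.3))]
```

View pics/s6.png

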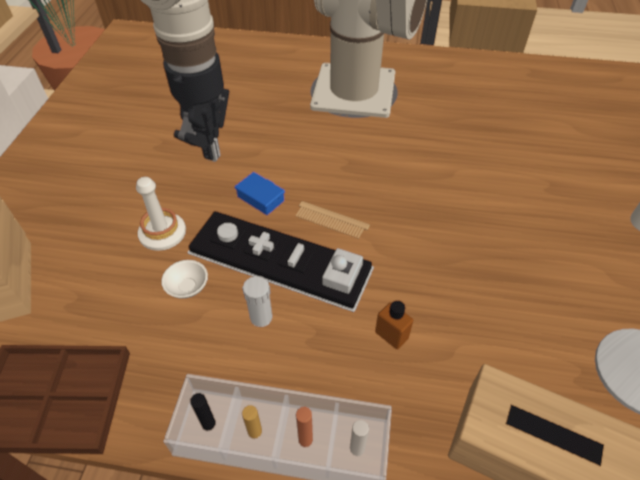

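The toggle's ball at (341,263) is fully over, everything stands where it was, and the hand is 175 mm above the key.

```bash
python3 -c "
from h import *
print(workorder.job_done())"
```

```text
the job is handed in; nothing more can be done
None
```

I pushed the toggle over to its stop, then touched the round key with about 4.6 N. The hand is drawn back 175 mm, nothing else in the last picture had moved, and the job was handed in at about 14 s.

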